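# Un-nest washed beakers onto the draining rack

### The arm

A 6-joint arm with a two-finger parallel gripper is mounted at the origin on a cart in front of the work surface, level with it; the furniture and walls round the work are solid. World frame = base frame: x ahead of the robot, y to its left, z up, the work surface at z = 0. Lengths are in m, angles in rad, forces in N, time in s.
With the tool pointing down it reaches from about 0.3 to 0.85 m from the base axis. Payload 5.4 kg.
Tool frame: the origin (TCP) lies midway between the tips of the shut fingers; the grasp point (between the pads) lies grip_depth behind it (grip_depth is the distance from the TCP to the grasp point, in m); z points along the fingers, y is the direction in which the jaws open and shut (so a half turn about z gives the same grasp; the last joint's range is limited). The gripper opens to 85 mm and grips with 20 to 120 N. Pads are 22 mm wide; open, the fingers measure 114 mm over their backs; the gripper's body (76 mm by 85 mm) begins 54 mm behind the grasp point. The pads swing forward as they close: fully open they stand 13 mm farther back than shut.
Start: joints at [1.079, 0.158, 1.597, -0, 1.386, -0.21], TCP at [0.16, 0.552, 0.231] pointing down, gripper open.
Joint ranges: [-2.91, 2.91], [-0.94, 2.29], [0.18, 2.7], [-1.29, 4.43], [0.17, 2.64], [-3, 3]. Speed limits (rad/s): [2.57, 2.57, 3.14, 3.14, 3.14, 3.14].

### API

Orientations are given as a 3x3 rotation matrix whose columns are the frame's x, y, z axes.
In Python, from station import read_state, read_camera, sign_off, search_frame, regions_of, place_of, grip_depth gives the robot as it stands. The module is installed in compiled form; this text tells all that it offers.
- The arm moves only by the tool move_arm, never from a script. Its argument "series" is a list of rows, each an object with "xyz": the shift along the tool's x, y, z scaled (see below), a list of three; "rot": the turn, a rotation vector about the tool's x, y, z scaled (see below), a list of three. In form: [{"xyz": [x, y, z], "rot": [rx, ry, rz]}, ...]. A call has 1 to 20 rows; each row shifts and turns the commanded pose from where the row before left it, along the tool's axes as they then stand; what a row does not reach is not made up. The controller multiplies each number of a shift by 0.02 m and each number of a turn by pi/4 rad. A row lasts 1/8 s, in which the tool goes at most 62.5 mm and 10.7 degrees, less where a joint would pass 70% of its speed; a pose out of reach is approached as far as the arm can. A call with a number of a shift or a turn outside -1 to 1 is refused whole. A call with a gripper value outside its range is refused whole. "grip" is the gripper command: -1 is shut, 1 is fully open, values between are in proportion, set as the call begins (left out, the last holds). The fingers move at their own pace and stop on an object; "force" is the grip in N (left out, the last holds). Time passes only in rows, so rows that do not move let the fingers close. It gives the time, the measured TCP pose, the force and the opening at its end, in the units of the state.
- read_state(): the state, without advancing time (a new reading comes with each control period).
- read_camera(name): name is "side" or "top" or "wrist"; returns a dict with "img" (384x512x3 uint8, red, green, blue), "depth" (384x512 float32, m along the optical axis (not along the pixel's ray), 0 where there is no reading), "fx", "fy", "cx", "cy" (pixels), "R" (3x3) and "t" (3): a world point X has camera coordinates R X + t. Camera axes: x right, y down, z forward; pixel columns grow to the right and rows downward; lengths in m; the calibration is good to about 2 mm. A picture is of the moment at which its call begins.
- sign_off(): hands the job in, once; it reports no verdict.
Trained networks look in a picture, given as the dict that the camera call returned (one of the last four; its "shot" number tells which), for a name from the list of things; names that differ only in an ending like _2 or _b are one class to them, and where a whole thing is asked for, a point or a joint stands for the part that bears it (a point fixed in the world has none). Each returns a list of dicts, best first, with "conf" (0 to 1); they miss things now and then, are a little off and sometimes report something else, mostly with a low value. They report only what shows in the picture. A call takes as long as a camera call.
- search_frame(picture, target): "xyz" ([x, y, z] in m, in world coordinates, good to about 4 mm: the middle of the surface that is visible of it).
- regions_of(picture, target): "mask" (384x512 bool, what is visible of it).
- place_of(picture, target): "xyz" ([x, y, z] in m, in world coordinates, good to about 4 mm: a listed point, or the origin of a listed thing).
The state is a dict: "time": time; "joint_positions": joint angles; "joint_vel": joint speeds; "tau": joint torques, N m; "ee_pos": TCP position; "tcp_rot": TCP orientation; "ft_force": force on the tool from outside, world axes, zero at the start; "moment": the same for the moment, N m; "finger_gap": opening from 0.0 (shut) to 1.0 (fully open).
Only numpy, scipy, OpenCV 4.12 (cv2) and the standard library are available. Lean on these libraries where they do the work, as an engineer would, in place of code of your own. Each camera call takes 0.05 s, during which the arm holds its last target.

### The job

Three washed glass beakers were left mouth down one over the other, small under medium under large, and cannot dry like that. Lift them off one another and stand each one, still mouth down, on the wire rack in the row that already holds a beaker of its size, one large, one medium and one small. It is glass, so set it down instead of dropping it, tip nothing over, and leave the beakers already in the rack and the other things on the worktop where they are.

Things in the scene. Friction and masses are not known exactly. Their poses are not given: they have to be found in the camera images.
- rack: Steel wire draining rack, fixed, 220 mm (x) by 252 mm (y). Origin under its centre on the worktop, z up. Wire floor 20 mm above the worktop. Rails along x, top 36 mm above the worktop, part it into three equal rows, 78 mm clear, centre lines at rack y = -84, 0, +84 mm; like rails close both ends. Each row holds one beaker near its far (+x) end and is empty otherwise.
- large_centre (a point): Centre, half-way up, of the large beaker of the nest: clear glass, straight sides, 66 mm outside diameter and 92 mm high, wall 2.5 mm, bead and small spout at the rim; mouth down, closed base on top, z axis up. At the start it stands over the medium beaker, which stands over the small one; 4 mm free all round between one and the next, all loose.
- medium_centre (a point): Centre, half-way up, of the medium beaker of the nest: clear glass, straight sides, 50 mm outside diameter and 70 mm high, wall 2.5 mm, bead and small spout at the rim; mouth down, closed base on top, z axis up. At the start it stands inside the large beaker, over the small one.
- small_centre (a point): Centre, half-way up, of the small beaker of the nest: clear glass, straight sides, 34 mm outside diameter and 50 mm high, wall 2.5 mm, bead and small spout at the rim; mouth down, closed base on top, z axis up. At the start it stands inside the medium beaker.
- row_large_centre (a point): Centre, half-way up, of the large beaker already standing mouth down in the rack, the same in shape and size as the large beaker of the nest (66 mm diameter, 92 mm high). It stands on the row's centre line, 68 mm from the rack's centre towards its +x end, and shows which row is for that size.
- row_medium_centre (a point): Centre, half-way up, of the medium beaker already standing mouth down in the rack, the same in shape and size as the medium beaker of the nest (50 mm diameter, 70 mm high). It stands on the row's centre line, 68 mm from the rack's centre towards its +x end, and shows which row is for that size.
- row_small_centre (a point): Centre, half-way up, of the small beaker already standing mouth down in the rack, the same in shape and size as the small beaker of the nest (34 mm diameter, 50 mm high). It stands on the row's centre line, 68 mm from the rack's centre towards its +x end, and shows which row is for that size.
- septum: Bystander: white cone-shaped plastic stopper, 30 mm across and 30 mm high, on the worktop. Origin under its centre.
- vial: Bystander: small vial with black cap and tan filling, 18 mm across and 34 mm high, upright. Origin under its centre.
- cork_ring: Bystander: empty cork flask ring, 88 mm across and 30 mm high, on the worktop. Origin under its centre.

How it is judged:
At the end, for the whole second after the job is handed in: Each of the three beakers stands still, mouth down, flat on the rack's wire floor (height within 4 mm, tilt under 0.08 rad) between the rails of the row whose standing beaker is of its size (within 30 mm of that beaker's line along the row) (y of large_centre in the frame of row_large_centre between -0.03 and 0.03 m and x of large_centre in the frame of rack between -0.11 and 0.11 m and height (world z) of large_centre between 0.062 and 0.069 m and angle between each of large_centre, medium_centre, small_centre's own z axis and vertical below 0.08 rad and linear speed of each of large, medium, small below 0.02 m/s and y of medium_centre in the frame of row_medium_centre between -0.03 and 0.03 m and x of medium_centre in the frame of rack between -0.11 and 0.11 m and height (world z) of medium_centre between 0.051 and 0.058 m and y of small_centre in the frame of row_small_centre between -0.03 and 0.03 m and x of small_centre in the frame of rack between -0.11 and 0.11 m and height (world z) of small_centre between 0.041 and 0.048 m); the robot touches nothing.
It fails at once if a beaker tipped over (angle between any of large_centre, medium_centre, small_centre, row_large_centre, row_medium_centre, row_small_centre's own z axis and vertical above 0.7 rad).
It fails at once if a beaker dropped or thrown (falling faster than 0.7 m/s out of the fingers) ((linear speed of large above 0.7 m/s and contact force between the fingers and large below 0.05 N) or (linear speed of medium above 0.7 m/s and contact force between the fingers and medium below 0.05 N) or (linear speed of small above 0.7 m/s and contact force between the fingers and small below 0.05 N)).
It fails at once if a beaker that stood in the rack shifted by more than 20 mm (distance of any of row_large_centre, row_medium_centre, row_small_centre from where it was at the start of the episode above 0.02 m).
It fails at once if the stopper, the vial or the cork ring shifted by more than 30 mm (distance of any of septum, vial, cork_ring from where it was at the start of the episode above 0.03 m).
It also fails if it takes over 61 s, if anything falls off the work surface, if the arm or the gripper's body presses on something with over 40 N, if the wrist force passes 120 N, or if a joint passes its speed limit or range.

## Working session

There is one attempt and no reset: what is moved stays moved. The work goes in short steps, Python scripts to look and compute and a tool call to move; the robot and the scene stay as the last step left them, time stands still between calls to the robot, and variables do not carry over. Pictures are saved under pics/ and viewed, and the job is handed in when it is done.

Besides the shell and the picture viewer there is one more tool, called after "Emit:" as name(argument=value, ...), one argument or row to a line, values as JSON. move_arm: Moves the arm, as the interface text tells. Shifts and turns lie within -1 to 1; 1 stands for 0.02 m of shift or pi/4 rad of turn. Its arguments: {"type":"object","properties":{"series":{"type":"array"},"grip":{"type":"number"},"force":{"type":"number"}},"required":["series"]}

```bash
mkdir -p pics; cat > h.py <<'E'
import numpy as np, cv2
from station import *
def save(p,n): cv2.imwrite(f'pics/{n}.png',p['img'][:,:,::-1])
E
python3 - <<'E'
from h import *
s=read_state(); print({k:np.round(v,3).tolist() for k,v in s.items()}); print(grip_depth)
for c in ['top','side','wrist']:
    p=read_camera(c); save(p,c+'0'); print(c,p['fx'],p['cx'],p['cy'],np.round(p['R'],3).tolist(),np.round(p['t'],3))
    for n in ['rack','large_centre','medium_centre','small_centre','row_large_centre','row_medium_centre','row_small_centre','septum','vial','cork_ring']:
        print(c,n,[(np.round(d['xyz'],3).tolist(),round(d['conf'],2)) for d in place_of(p,n)[:3]])
E
```

```text
{'time': 0.0, 'joint_positions': [1.079, 0.159, 1.598, -0.0, 1.386, -0.21], 'joint_vel': [0.001, 0.001, -0.001, -0.001, 0.001, 0.0], 'tau': [-0.001, -39.602, -33.142, -0.0, 0.009, -0.0], 'ee_pos': [0.16, 0.552, 0.23], 'tcp_rot': [[-0.961, 0.278, -0.001], [0.278, 0.961, -0.002], [0.0, -0.002, -1.0]], 'ft_force': [0.962, 0.076, 0.088], 'moment': [0.032, 0.02, -0.04], 'finger_gap': 1.003}
0.0187
top 399.7938085171166 258.4438011505064 199.77851787527123 [[0.011, -1.0, 0.016], [-0.999, -0.012, -0.046], [0.047, -0.015, -0.999]] [0.057 0.56  1.215]
top rack [([0.562, -0.048, -0.0], 0.93)]
top large_centre []
top medium_centre [([0.632, 0.033, 0.056], 0.29)]
top small_centre []
top row_large_centre [([0.636, -0.135, 0.067], 0.73)]
top row_medium_centre [([0.585, 0.341, 0.005], 0.72), ([0.633, 0.033, 0.055], 0.54)]
top row_small_centre []
top septum [([0.585, -0.284, -0.001], 0.39)]
top vial [([0.586, 0.342, 0.001], 0.44)]
top cork_ring [([0.463, 0.416, -0.001], 0.84)]
side 437.6364724139913 262.018546002876 190.0942718159801 [[0.832, -0.555, 0.008], [-0.325, -0.5, -0.803], [0.449, 0.665, -0
[... 251 characters left out ...]
de row_medium_centre [([0.629, 0.035, 0.058], 0.86), ([0.636, -0.137, 0.063], 0.2)]
side row_small_centre [([0.636, -0.049, 0.044], 0.78), ([0.63, 0.034, 0.056], 0.72)]
side septum [([0.462, 0.415, -0.001], 0.73), ([0.591, -0.282, -0.003], 0.46)]
side vial [([0.582, 0.343, -0.002], 0.52)]
side cork_ring [([0.464, 0.413, 0.0], 0.76)]
wrist 324.7693125591905 251.22816480863733 191.57180252886639 [[0.279, 0.96, 0.001], [0.917, -0.266, 0.297], [0.286, -0.082, -0.955]] [-0.575 -0.039  0.38 ]
wrist rack []
wrist large_centre []
wrist medium_centre []
wrist small_centre []
wrist row_large_centre []
wrist row_medium_centre []
wrist row_small_centre []
wrist septum []
wrist vial []
wrist cork_ring []
```

View pics/top0.png

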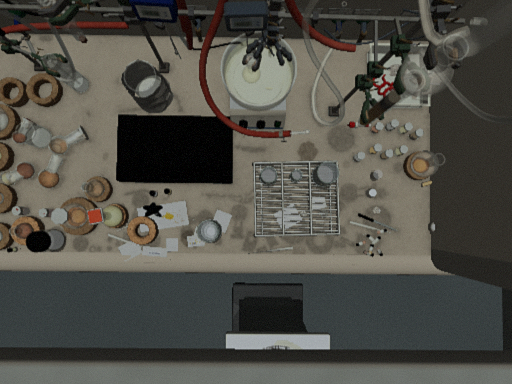

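View pics/side0.png

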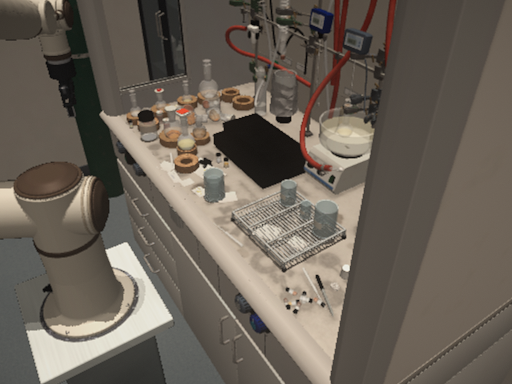

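```bash
cat >> h.py <<'E'
def cloud(p,m=None):
    d=p['depth']; v,u=np.nonzero((d>0)&(m if m is not None else True)); z=d[v,u]
    c=np.stack([(u-p['cx'])/p['fx']*z,(v-p['cy'])/p['fy']*z,z],1)
    return (c-p['t'])@p['R'],u,v
E
python3 - <<'E'
from h import *
for c in ['top','side']:
    p=read_camera(c); np.savez(c,**{k:p[k] for k in ['img','depth','R','t','fx','fy','cx','cy']})
    X,u,v=cloud(p)
    for nm,x,y,h in [('nest',.464,.211,.092),('rl',.635,-.136,.112),('rm',.63,.034,.09),('rs',.636,-.049,.07)]:
        k=(np.hypot(X[:,0]-x,X[:,1]-y)<.05)&(X[:,2]>h-.008)&(X[:,2]<h+.01)
        P=X[k]; 
        if len(P): print(c,nm,k.sum(),P.mean(0).round(4),P.min(0).round(4),P.max(0).round(4), cv2.minEnclosingCircle(P[:,:2].astype(np.float32)))
    k=(np.abs(X[:,0]-.565)<.15)&(np.abs(X[:,1]+.05)<.16)&(X[:,2]>.028)&(X[:,2]<.042)
    r=cv2.minAreaRect(X[k][:,:2].astype(np.float32)); print(c,'rack',k.sum(),r)
    for n in ['large_centre','row_large_centre','row_small_centre','row_medium_centre']:
        print(n,[(np.round(d['xyz'],4).tolist(),round(d['conf'],2)) for d in place_of(p,n)[:2]])
    im=p['img'][130:260,190:350] if c=='top' else p['img'][150:280,180:360]
    cv2.imwrite(f'pics/{c}z.png',cv2.resize(im,None,fx=4,fy=4,interpolation=cv2.INTER_CUBIC)[:,:,::-1])
p=read_camera('wrist');s=read_state()
C=-p['R'].T@p['t']; print('cam in tool',s['tcp_rot'].T@(C-s['ee_pos']))
E
```

```text
top nest 409 [0.4653 0.2096 0.092 ] [0.433  0.1789 0.0848] [0.496  0.2425 0.0981] ((0.46556681394577026, 0.20991438627243042), 0.032850854098796844)
top rl 418 [ 0.6364 -0.1309  0.1116] [ 0.6047 -0.1639  0.1041] [ 0.6684 -0.0986  0.1177] ((0.6371584534645081, -0.13122501969337463), 0.0332532599568367)
top rm 230 [0.6304 0.0362 0.0898] [0.6072 0.0116 0.0822] [0.6541 0.0582 0.0953] ((0.6311106085777283, 0.03614136204123497), 0.02480635605752468)
top rs 104 [ 0.6338 -0.0478  0.0695] [ 0.6187 -0.0987  0.0637] [ 0.6487 -0.031   0.0753] ((0.6344054341316223, -0.06487461924552917), 0.03411390259861946)
top rack 897 ((0.5663319230079651, -0.05027107894420624), (0.22623005509376526, 0.25812479853630066), 2.0523128509521484)
large_centre [([0.465, 0.2163, 0.0451], 0.86)]
row_large_centre [([0.6359, -0.1318, 0.0684], 0.67)]
row_small_centre [([0.6389, -0.0442, 0.0462], 0.63)]
row_medium_centre [([0.6322, 0.036, 0.0545], 0.78)]
side nest 211 [0.4629 0.2014 0.0901] [0.4315 0.1733 0.084 ] [0.4968 0.236  0.0942] ((0.4644629657268524, 0.20329654216766357), 0.033784568309783936)
side rl 301 [ 0.6325 -0.1394  0.1103] [ 0.6029 -0.1705  0.104 ] [ 0.6686 -0.1053  0.1165] ((0.6354727745056152, -0.13756980001926422), 0.0332532562315464)
side rm 138 [0.6276 0.028  0.0878] [0.606  0.0047 0.0824] [0.6546 0.0555 0.0939] ((0.6285495162010193, 0.029327884316444397), 0.02642977051436901)
side rs 76 [ 0.631  -0.0549  0.0679] [ 0.6158 -0.0697  0.0627] [ 0.6478 -0.0369  0.0722] ((0.6322970390319824, -0.05301027372479439), 0.01727360300719738)
side rack 860 ((0.5641770362854004, -0.05435974895954132), (0.22826698422431946, 0.26071906089782715), 2.361562728881836)
large_centre [([0.4652, 0.214, 0.0466], 0.68)]
row_large_centre [([0.6362, -0.1366, 0.0637], 0.69)]
row_small_centre [([0.6337, -0.0429, 0.0444], 0.47)]
row_medium_centre [([0.6301, 0.0332, 0.055], 0.56)]
cam in tool [ 0.07552123  0.00017454 -0.14342686]
```

View pics/topz.png

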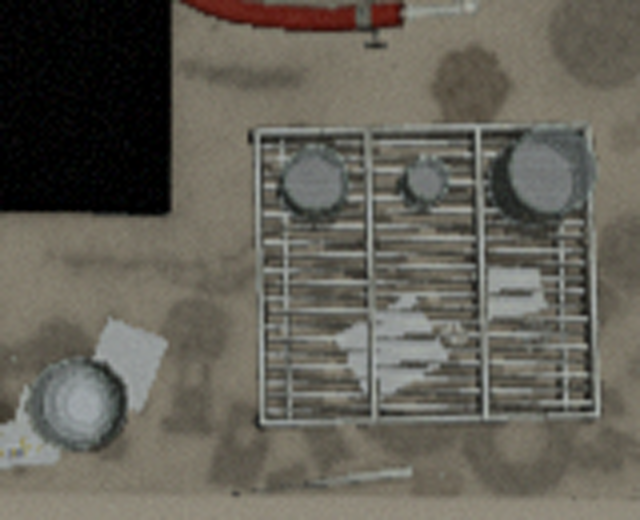

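View pics/sidez.png

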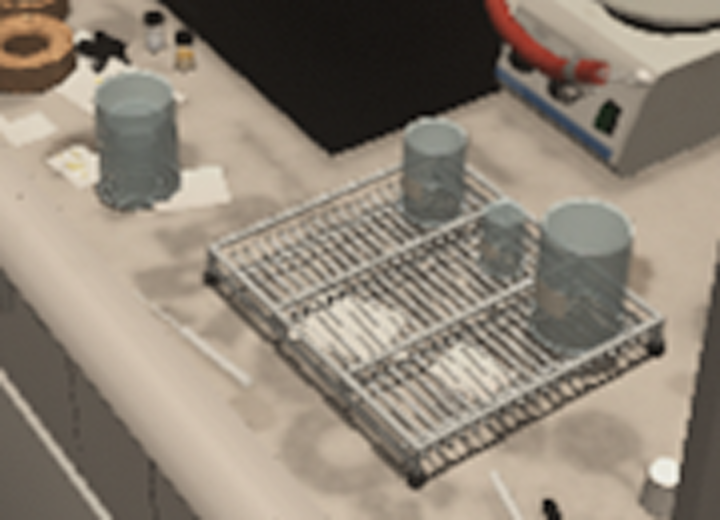

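Emit:
move_arm(
  series=[
    {"xyz": [0, 0, 0], "rot": [0, 0, 0.228]},
    {"xyz": [0, 0, 0], "rot": [0, 0, 0.228]},
    {"xyz": [0, 0, 0], "rot": [0, 0, 0.228]},
    {"xyz": [0, 0, 0], "rot": [0, 0, 0.228]},
    {"xyz": [0, 0, 0], "rot": [0, 0, 0.228]},
    {"xyz": [0, 0, 0], "rot": [0, 0, 0.228]},
    {"xyz": [0, 0, 0], "rot": [0, 0, 0.228]},
    {"xyz": [0, 0, 0], "rot": [0, 0, 0]},
  ],
  grip=1,
)

```text
time: 3.2
ee_pos: [0.1599, 0.5523, 0.2313]
tcp_rot: [[-0.037, 0.999, -0.0], [0.999, 0.037, 0.0], [0.0, -0.0, -1.0]]
ft_force: [0.0, -0.1, 0.1]
finger_gap: 0.997
```

Emit:
move_arm(
  series=[
    {"xyz": [-0.98, 0.81, 0], "rot": [0, 0, 0]},
    {"xyz": [-0.98, 0.81, 0], "rot": [0, 0, 0]},
    {"xyz": [-0.98, 0.81, 0], "rot": [0, 0, 0]},
    {"xyz": [-0.98, 0.81, 0], "rot": [0, 0, 0]},
    {"xyz": [-0.98, 0.81, 0], "rot": [0, 0, 0]},
    {"xyz": [-0.98, 0.81, 0], "rot": [0, 0, 0]},
    {"xyz": [-0.98, 0.81, 0], "rot": [0, 0, 0]},
    {"xyz": [-0.98, 0.81, 0], "rot": [0, 0, 0]},
    {"xyz": [-0.98, 0.81, 0], "rot": [0, 0, 0]},
    {"xyz": [-0.98, 0.81, 0], "rot": [0, 0, 0]},
    {"xyz": [-0.98, 0.81, 0], "rot": [0, 0, 0]},
    {"xyz": [-0.98, 0.81, 0], "rot": [0, 0, 0]},
    {"xyz": [-0.98, 0.81, 0], "rot": [0, 0, 0]},
    {"xyz": [-0.98, 0.81, 0], "rot": [0, 0, 0]},
    {"xyz": [-0.98, 0.81, 0], "rot": [0, 0, 0]},
    {"xyz": [-0.98, 0.81, 0], "rot": [0, 0, 0]},
    {"xyz": [-0.98, 0.81, 0], "rot": [0, 0, 0]},
    {"xyz": [-0.98, 0.81, 0], "rot": [0, 0, 0]},
    {"xyz": [0, 0, 0], "rot": [0, 0, 0]},
    {"xyz": [0, 0, 0], "rot": [0, 0, 0]},
  ],
)

```text
time: 5.7
ee_pos: [0.4634, 0.2105, 0.2313]
tcp_rot: [[-0.037, 0.999, -0.0], [0.999, 0.037, 0.0], [0.0, -0.0, -1.0]]
ft_force: [-0.4, -0.4, 0.4]
finger_gap: 0.998
```

```bash
python3 - <<'E'
from h import *
s=read_state(); print(s['time'],s['ee_pos'].round(4),s['tcp_rot'].round(3).tolist(),s['joint_positions'].round(2))
p=read_camera('wrist'); save(p,'w1')
X,u,v=cloud(p); k=(np.hypot(X[:,0]-.465,X[:,1]-.208)<.06)&(X[:,2]>.084)&(X[:,2]<.1)
P=X[k]; print(k.sum(),P.mean(0) if k.sum() else 0,P.min(0),P.max(0),cv2.minEnclosingCircle(P[:,:2].astype(np.float32)))
E
```

```text
5.7 [0.4634 0.2105 0.2313] [[-0.037, 0.999, -0.0], [0.999, 0.037, 0.0], [0.0, -0.0, -1.0]] [ 0.19 -0.01  1.78  0.    1.38  0.15]
3942 [0.46443303 0.21270965 0.09253811] [0.43272523 0.17911968 0.08402442] [0.49682754 0.2434627  0.09492992] ((0.4642840623855591, 0.2105822116136551), 0.033001940697431564)
```

View pics/w1.png

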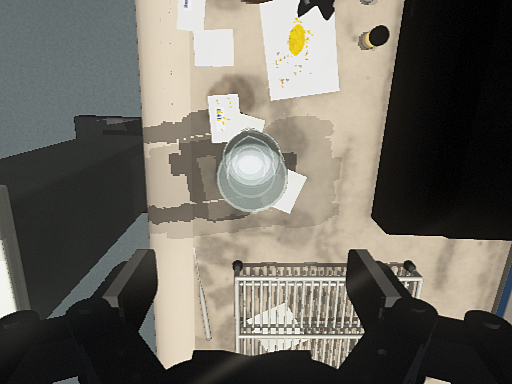

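Emit:
move_arm(
  series=[
    {"xyz": [0, 0.05, 0.98], "rot": [0, 0, 0]},
    {"xyz": [0, 0, 0.98], "rot": [0, 0, 0]},
    {"xyz": [0, 0, 0.98], "rot": [0, 0, 0]},
    {"xyz": [0, 0, 0.98], "rot": [0, 0, 0]},
    {"xyz": [0, 0, 0.98], "rot": [0, 0, 0]},
    {"xyz": [0, 0, 0.98], "rot": [0, 0, 0]},
    {"xyz": [0, 0, 0.98], "rot": [0, 0, 0]},
    {"xyz": [0, 0, 0.98], "rot": [0, 0, 0]},
    {"xyz": [0, 0, 0.98], "rot": [0, 0, 0]},
    {"xyz": [0, 0, 0.98], "rot": [0, 0, 0]},
    {"xyz": [0, 0, 0], "rot": [0, 0, 0]},
    {"xyz": [0, 0, 0], "rot": [0, 0, 0]},
  ],
)

```text
time: 7.25
ee_pos: [0.4652, 0.2106, 0.0361]
tcp_rot: [[-0.037, 0.999, 0.001], [0.999, 0.037, 0.0], [0.0, 0.001, -1.0]]
ft_force: [0.3, -0.3, 0.8]
finger_gap: 1.001
```

Emit:
move_arm(
  series=[
    {"xyz": [0, 0, 0], "rot": [0, 0, 0]},
    {"xyz": [0, 0, 0], "rot": [0, 0, 0]},
    {"xyz": [0, 0, 0], "rot": [0, 0, 0]},
    {"xyz": [0, 0, 0], "rot": [0, 0, 0]},
    {"xyz": [0, 0, 0], "rot": [0, 0, 0]},
    {"xyz": [0, 0, 0], "rot": [0, 0, 0]},
  ],
  grip=-1,
  force=35,
)

```text
time: 8.0
ee_pos: [0.4657, 0.2105, 0.0369]
tcp_rot: [[-0.036, 0.999, 0.002], [0.999, 0.036, 0.001], [0.001, 0.002, -1.0]]
ft_force: [-2.1, -0.1, 6.2]
finger_gap: 0.771
```

Emit:
move_arm(
  series=[
    {"xyz": [0, 0, -0.2], "rot": [0, 0, 0]},
    {"xyz": [0, 0, -0.5], "rot": [0, 0, 0]},
    {"xyz": [0, 0, -0.5], "rot": [0, 0, 0]},
    {"xyz": [0, 0, -0.8], "rot": [0, 0, 0]},
    {"xyz": [0, 0, 0], "rot": [0, 0, 0]},
  ],
)

```text
time: 8.62
ee_pos: [0.4664, 0.2104, 0.0774]
tcp_rot: [[-0.036, 0.999, 0.004], [0.999, 0.036, 0.001], [0.001, 0.004, -1.0]]
ft_force: [0.8, 0.5, -1.6]
finger_gap: 0.77
```

```bash
python3 - <<'E'
from h import *
p=read_camera('side'); print(read_state()['ee_pos'])
cv2.imwrite('pics/s2.png',cv2.resize(p['img'][90:280,130:360],None,fx=3,fy=3)[:,:,::-1])
E
```

```text
[0.46562383 0.2102608  0.07635846]
```

View pics/s2.png

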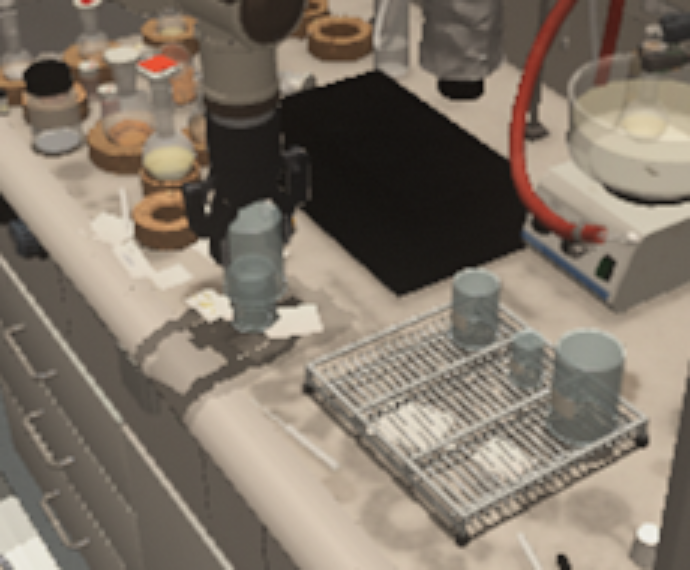

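Emit:
move_arm(
  series=[
    {"xyz": [0, 0, -0.7], "rot": [0, 0, 0]},
    {"xyz": [0, 0, -0.7], "rot": [0, 0, 0]},
    {"xyz": [0, 0, -0.7], "rot": [0, 0, 0]},
    {"xyz": [0, 0, -0.7], "rot": [0, 0, 0]},
    {"xyz": [0, 0, -0.7], "rot": [0, 0, 0]},
    {"xyz": [0, 0, 0], "rot": [0, 0, 0]},
  ],
)

```text
time: 9.43
ee_pos: [0.4659, 0.2103, 0.1469]
tcp_rot: [[-0.036, 0.999, 0.003], [0.999, 0.036, 0.001], [0.0, 0.003, -1.0]]
ft_force: [0.8, -0.3, -0.9]
finger_gap: 0.77
```

Emit:
move_arm(
  series=[
    {"xyz": [-0.5, 0.06, 0], "rot": [0, 0, 0]},
    {"xyz": [-0.97, 0.124, 0], "rot": [0, 0, 0]},
    {"xyz": [-0.97, 0.124, 0], "rot": [0, 0, 0]},
    {"xyz": [-0.97, 0.124, 0], "rot": [0, 0, 0]},
    {"xyz": [-0.97, 0.124, 0], "rot": [0, 0, 0]},
    {"xyz": [-0.97, 0.124, 0], "rot": [0, 0, 0]},
    {"xyz": [-0.97, 0.124, 0], "rot": [0, 0, 0]},
    {"xyz": [-0.97, 0.124, 0], "rot": [0, 0, 0]},
    {"xyz": [-0.97, 0.124, 0], "rot": [0, 0, 0]},
    {"xyz": [-0.97, 0.124, 0], "rot": [0, 0, 0]},
    {"xyz": [-0.97, 0.124, 0], "rot": [0, 0, 0]},
    {"xyz": [-0.97, 0.124, 0], "rot": [0, 0, 0]},
    {"xyz": [-0.97, 0.124, 0], "rot": [0, 0, 0]},
    {"xyz": [-0.97, 0.124, 0], "rot": [0, 0, 0]},
    {"xyz": [-0.97, 0.124, 0], "rot": [0, 0, 0]},
    {"xyz": [-0.97, 0.124, 0], "rot": [0, 0, 0]},
    {"xyz": [-0.97, 0.124, 0], "rot": [0, 0, 0]},
    {"xyz": [-0.97, 0.124, 0], "rot": [0, 0, 0]},
    {"xyz": [-0.5, 0.06, 0], "rot": [0, 0, 0]},
    {"xyz": [0, 0, 0], "rot": [0, 0, 0]},
  ],
)

```text
time: 11.92
ee_pos: [0.5219, -0.1385, 0.1453]
tcp_rot: [[-0.035, 0.999, -0.0], [0.999, 0.035, 0.0], [0.0, -0.0, -1.0]]
ft_force: [-0.1, 0.7, -1.7]
finger_gap: 0.769
```

```bash
python3 - <<'E'
from h import *
p=read_camera('side'); s=read_state();print(s['time'],s['ee_pos'],s['finger_gap'],s['ft_force'])
cv2.imwrite('pics/s3.png',cv2.resize(p['img'][90:280,130:360],None,fx=3,fy=3)[:,:,::-1])
E
```

```text
11.975 [ 0.52171613 -0.13784561  0.14516878] 0.7673921145112342 [-0.36386992  0.50031258 -0.83710575]
```

View pics/s3.png

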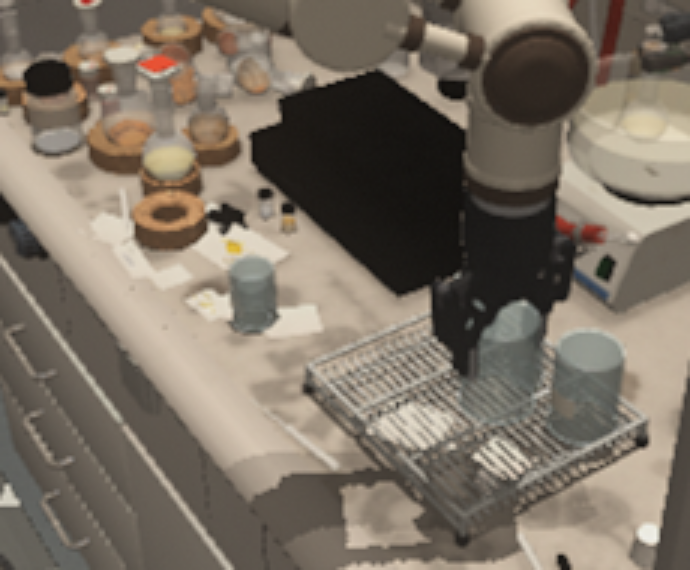

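Emit:
move_arm(
  series=[
    {"xyz": [0.15, 0, 0], "rot": [0, 0, 0]},
    {"xyz": [0, 0, 0.8], "rot": [0, 0, 0]},
    {"xyz": [0, 0, 0.8], "rot": [0, 0, 0]},
    {"xyz": [0, 0, 0.7], "rot": [0, 0, 0]},
    {"xyz": [0, 0, 0.4], "rot": [0, 0, 0]},
    {"xyz": [0, 0, 0], "rot": [0, 0, 0]},
  ],
)

```text
time: 12.72
ee_pos: [0.5212, -0.1347, 0.0904]
tcp_rot: [[-0.035, 0.999, -0.001], [0.999, 0.035, 0.001], [0.001, -0.001, -1.0]]
ft_force: [-0.7, 0.1, -0.3]
finger_gap: 0.769
```

```bash
python3 - <<'E'
from h import *
p=read_camera('wrist'); save(p,'w4'); s=read_state();print(s['time'],s['ee_pos'],s['finger_gap'],s['ft_force'])
p=read_camera('side')
cv2.imwrite('pics/s4.png',cv2.resize(p['img'][150:280,220:360],None,fx=5,fy=4)[:,:,::-1])
E
```

```text
12.775 [ 0.52168776 -0.13492575  0.09115703] 0.7722399162455957 [-0.5949769  -0.46398511 -1.12268541]
```

View pics/s4.png

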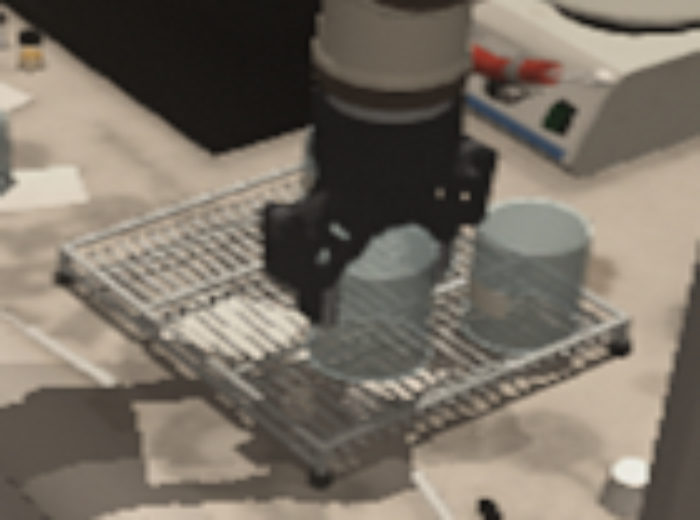

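View pics/w4.png

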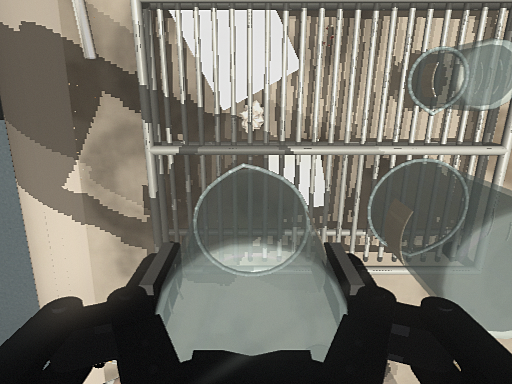

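```bash
python3 - <<'E'
from h import *
p=read_camera('wrist'); s=read_state()
def g(u,v,z):
    d=p['R'].T@np.array([(u-p['cx'])/p['fx'],(v-p['cy'])/p['fy'],1]); C=-p['R'].T@p['t']
    return (C+d*(z-C[2])/d[2]).round(4)
zb=s['ee_pos'][2]-.0369
for n,u,v,z in [('held spout',252,164,zb),('held bottom',252,275,zb),('held L',194,222,zb),('held R',311,222,zb),('railtop a',252,145,.036),('rail b',252,154,.036),('rail lo a',420,266,.036),('rail lo b',420,271,.036),('row top',419,159,.02),('row bot',412,257,.02),('rowL',367,207,.02),('rowR',468,200,.02),('midrail L',155,150,.036),('midrail R',505,150,.036)]: print(n,g(u,v,z))
cv2.imwrite('pics/w5.png',cv2.resize(p['img'][130:290,130:480],None,fx=2.25,fy=2.25,interpolation=cv2.INTER_CUBIC)[:,:,::-1])
E
```

```text
held spout [ 0.5216 -0.0988  0.055 ]
held bottom [ 0.5241 -0.1702  0.055 ]
held L [ 0.4882 -0.1353  0.055 ]
held R [ 0.5581 -0.133   0.055 ]
railtop a [ 0.5214 -0.0911  0.036 ]
rail b [ 0.5216 -0.0966  0.036 ]
rail lo a [ 0.6405 -0.1709  0.036 ]
rail lo b [ 0.6412 -0.1748  0.036 ]
row top [ 0.6342 -0.0992  0.02  ]
row bot [ 0.6429 -0.1726  0.02  ]
rowL [ 0.6041 -0.1346  0.02  ]
rowR [ 0.674 -0.127  0.02 ]
midrail L [ 0.4617 -0.0962  0.036 ]
midrail R [ 0.6778 -0.0888  0.036 ]
```

View pics/w5.png

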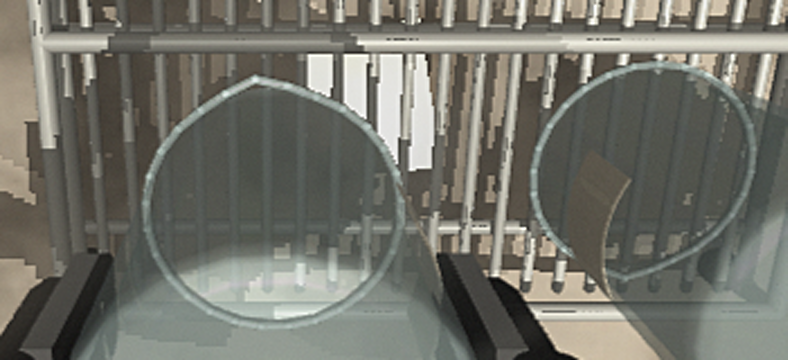

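Emit:
move_arm(
  series=[
    {"xyz": [-0.07, 0, 0], "rot": [0, 0, 0]},
    {"xyz": [0, 0, 0.5], "rot": [0, 0, 0]},
    {"xyz": [0, 0, 0.5], "rot": [0, 0, 0]},
    {"xyz": [0, 0, 0.4], "rot": [0, 0, 0]},
    {"xyz": [0, 0, 0.2], "rot": [0, 0, 0]},
    {"xyz": [0, 0, 0.1], "rot": [0, 0, 0]},
    {"xyz": [0, 0, 0], "rot": [0, 0, 0]},
    {"xyz": [0, 0, 0], "rot": [0, 0, 0]},
  ],
)

```text
time: 13.88
ee_pos: [0.522, -0.1364, 0.0576]
tcp_rot: [[-0.036, 0.999, 0.001], [0.999, 0.036, -0.0], [-0.0, 0.001, -1.0]]
ft_force: [0.5, 0.3, -1.0]
finger_gap: 0.774
```

Still about a millimetre above the wires; creeping down.

Emit:
move_arm(
  series=[
    {"xyz": [0, 0, 0.08], "rot": [0, 0, 0]},
    {"xyz": [0, 0, 0.06], "rot": [0, 0, 0]},
    {"xyz": [0, 0, 0], "rot": [0, 0, 0]},
  ],
)

```text
time: 14.25
ee_pos: [0.5222, -0.1365, 0.0568]
tcp_rot: [[-0.036, 0.999, 0.0], [0.999, 0.036, -0.0], [-0.0, 0.0, -1.0]]
ft_force: [-7.0, 1.9, 15.5]
finger_gap: 0.771
```

Emit:
move_arm(
  series=[
    {"xyz": [0, 0, -0.04], "rot": [0, 0, 0]},
    {"xyz": [0, 0, 0], "rot": [0, 0, 0]},
    {"xyz": [0, 0, 0], "rot": [0, 0, 0]},
    {"xyz": [0, 0, 0], "rot": [0, 0, 0]},
  ],
  grip=1,
)

```text
time: 14.75
ee_pos: [0.5216, -0.1362, 0.0551]
tcp_rot: [[-0.035, 0.999, -0.0], [0.999, 0.035, 0.0], [0.0, -0.0, -1.0]]
ft_force: [0.3, -0.4, -0.3]
finger_gap: 1.003
```

Emit:
move_arm(
  series=[
    {"xyz": [0, 0, -0.5], "rot": [0, 0, 0]},
    {"xyz": [0, 0, -0.98], "rot": [0, 0, 0]},
    {"xyz": [0, 0, -0.98], "rot": [0, 0, 0]},
    {"xyz": [0, 0, -0.98], "rot": [0, 0, 0]},
    {"xyz": [0, 0, -0.98], "rot": [0, 0, 0]},
    {"xyz": [0, 0, -0.5], "rot": [0, 0, 0]},
    {"xyz": [0, 0, 0], "rot": [0, 0, 0]},
  ],
)

```text
time: 15.62
ee_pos: [0.5222, -0.1365, 0.1546]
tcp_rot: [[-0.035, 0.999, 0.002], [0.999, 0.035, -0.001], [-0.001, 0.002, -1.0]]
ft_force: [-0.6, -0.2, -0.2]
finger_gap: 1.0
```

```bash
python3 - <<'E'
from h import *
s=read_state();print(s['time'],s['ee_pos'],s['finger_gap'],s['ft_force'])
p=read_camera('wrist');X,u,v=cloud(p); k=(np.hypot(X[:,0]-.522,X[:,1]+.136)<.05)&(X[:,2]>.1)&(X[:,2]<.125)
P=X[k]; print(k.sum(),P.mean(0),np.percentile(P[:,2],[5,95]),cv2.minEnclosingCircle(P[:,:2].astype(np.float32)) if len(P) else 0)
p=read_camera('top');X,u,v=cloud(p); k=(np.hypot(X[:,0]-.465,X[:,1]-.21)<.05)&(X[:,2]>.06)&(X[:,2]<.08)
P=X[k]; print(k.sum(),P.mean(0),cv2.minEnclosingCircle(P[:,:2].astype(np.float32)) if len(P) else 0)
p=read_camera('side')
cv2.imwrite('pics/s6.png',cv2.resize(p['img'][150:280,180:360],None,fx=4,fy=4)[:,:,::-1])
E
```

```text
15.625 [ 0.52224176 -0.1365409   0.15460805] 1.000206899517217 [-0.57802842 -0.17758    -0.2296548 ]
8256 [ 0.52263322 -0.13321946  0.11236857] [0.10972505 0.11378652] ((0.522781252861023, -0.13607239723205566), 0.0327957421541214)
228 [0.46430657 0.2078127  0.06988319] ((0.4638187885284424, 0.20830872654914856), 0.02505667321383953)
```

View pics/s6.png

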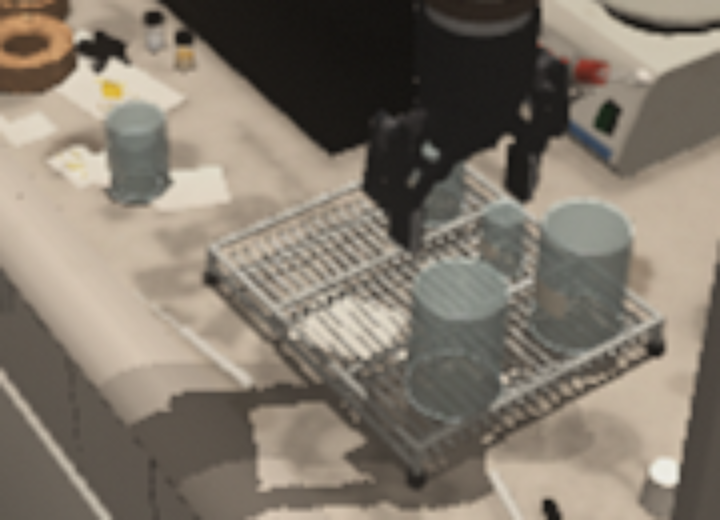

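Emit:
move_arm(
  series=[
    {"xyz": [0.965, -0.126, 0], "rot": [0, 0, 0]},
    {"xyz": [0.965, -0.126, 0], "rot": [0, 0, 0]},
    {"xyz": [0.965, -0.126, 0], "rot": [0, 0, 0]},
    {"xyz": [0.965, -0.126, 0], "rot": [0, 0, 0]},
    {"xyz": [0.965, -0.126, 0], "rot": [0, 0, 0]},
    {"xyz": [0.965, -0.126, 0], "rot": [0, 0, 0]},
    {"xyz": [0.965, -0.126, 0], "rot": [0, 0, 0]},
    {"xyz": [0.965, -0.126, 0], "rot": [0, 0, 0]},
    {"xyz": [0.965, -0.126, 0], "rot": [0, 0, 0]},
    {"xyz": [0.965, -0.126, 0], "rot": [0, 0, 0]},
    {"xyz": [0.965, -0.126, 0], "rot": [0, 0, 0]},
    {"xyz": [0.965, -0.126, 0], "rot": [0, 0, 0]},
    {"xyz": [0.965, -0.126, 0], "rot": [0, 0, 0]},
    {"xyz": [0.965, -0.126, 0], "rot": [0, 0, 0]},
    {"xyz": [0.965, -0.126, 0], "rot": [0, 0, 0]},
    {"xyz": [0.965, -0.126, 0], "rot": [0, 0, 0]},
    {"xyz": [0.965, -0.126, 0], "rot": [0, 0, 0]},
    {"xyz": [0.965, -0.126, 0], "rot": [0, 0, 0]},
    {"xyz": [0, 0, 0], "rot": [0, 0, 0]},
  ],
)

```text
time: 18.15
ee_pos: [0.4635, 0.2105, 0.1536]
tcp_rot: [[-0.038, 0.999, -0.0], [0.999, 0.038, -0.0], [-0.0, -0.0, -1.0]]
ft_force: [-0.3, 1.3, -0.0]
finger_gap: 1.002
```

```bash
python3 - <<'E'
from h import *
s=read_state();print(s['time'],s['ee_pos'],s['finger_gap'],s['ft_force'])
p=read_camera('wrist');save(p,'w7');X,u,v=cloud(p); k=(np.hypot(X[:,0]-.464,X[:,1]-.209)<.045)&(X[:,2]>.064)&(X[:,2]<.08)
P=X[k]; print(k.sum(),P.mean(0),cv2.minEnclosingCircle(P[:,:2].astype(np.float32)) if len(P) else 0)
E
```

```text
18.15 [0.46352551 0.21046413 0.15360905] 1.001632518252075 [-0.27518478  1.31255406 -0.0031403 ]
3287 [0.46341441 0.21121428 0.07044141] ((0.4633491039276123, 0.20946207642555237), 0.024911442771553993)
```

View pics/w7.png

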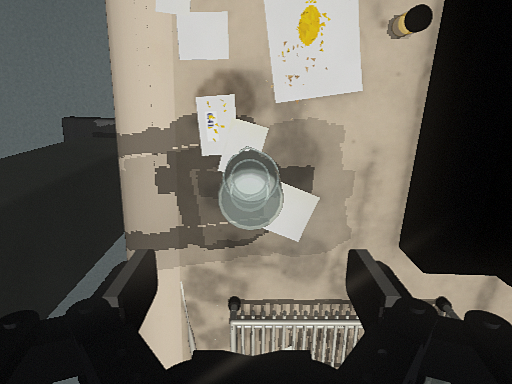

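Emit:
move_arm(
  series=[
    {"xyz": [-0.05, 0, 0.91], "rot": [0, 0, 0]},
    {"xyz": [0, 0, 0.91], "rot": [0, 0, 0]},
    {"xyz": [0, 0, 0.91], "rot": [0, 0, 0]},
    {"xyz": [0, 0, 0.91], "rot": [0, 0, 0]},
    {"xyz": [0, 0, 0.91], "rot": [0, 0, 0]},
    {"xyz": [0, 0, 0.91], "rot": [0, 0, 0]},
    {"xyz": [0, 0, 0.91], "rot": [0, 0, 0]},
    {"xyz": [0, 0, 0], "rot": [0, 0, 0]},
    {"xyz": [0, 0, 0], "rot": [0, 0, 0]},
  ],
)

```text
time: 19.32
ee_pos: [0.4647, 0.208, 0.027]
tcp_rot: [[-0.035, 0.999, 0.001], [0.999, 0.035, 0.0], [-0.0, 0.001, -1.0]]
ft_force: [0.6, -0.3, 1.0]
finger_gap: 1.001
```

Emit:
move_arm(
  series=[
    {"xyz": [0, 0, 0], "rot": [0, 0, 0]},
    {"xyz": [0, 0, 0], "rot": [0, 0, 0]},
    {"xyz": [0, 0, 0], "rot": [0, 0, 0]},
    {"xyz": [0, 0, 0], "rot": [0, 0, 0]},
    {"xyz": [0, 0, 0], "rot": [0, 0, 0]},
    {"xyz": [0, 0, 0], "rot": [0, 0, 0]},
    {"xyz": [0, 0, 0], "rot": [0, 0, 0]},
  ],
  grip=-1,
  force=30,
)

```text
time: 20.2
ee_pos: [0.4646, 0.2084, 0.0273]
tcp_rot: [[-0.036, 0.999, 0.001], [0.999, 0.036, 0.0], [-0.0, 0.001, -1.0]]
ft_force: [-1.2, -0.4, 5.9]
finger_gap: 0.582
```

Emit:
move_arm(
  series=[
    {"xyz": [0, 0, -0.2], "rot": [0, 0, 0]},
    {"xyz": [0, 0, -0.5], "rot": [0, 0, 0]},
    {"xyz": [0, 0, -0.5], "rot": [0, 0, 0]},
    {"xyz": [0, 0, -0.8], "rot": [0, 0, 0]},
    {"xyz": [0, 0, -0.8], "rot": [0, 0, 0]},
    {"xyz": [0, 0, -0.8], "rot": [0, 0, 0]},
    {"xyz": [0, 0, -0.8], "rot": [0, 0, 0]},
    {"xyz": [0, 0, 0], "rot": [0, 0, 0]},
  ],
)

```text
time: 21.2
ee_pos: [0.4654, 0.2085, 0.1161]
tcp_rot: [[-0.036, 0.999, 0.003], [0.999, 0.036, 0.001], [0.0, 0.003, -1.0]]
ft_force: [-0.4, 0.6, -1.1]
finger_gap: 0.583
```

```bash
python3 - <<'E'
from h import *
p=read_camera('side'); s=read_state();print(s['time'],s['ee_pos'],s['finger_gap'],s['ft_force'])
cv2.imwrite('pics/s8.png',cv2.resize(p['img'][120:240,160:300],None,fx=5,fy=5)[:,:,::-1])
p=read_camera('wrist');save(p,'w8')
E
```

```text
21.25 [0.46455123 0.20834647 0.11496802] 0.5779903720291867 [-0.60468331  0.6444258  -0.82985788]
```

View pics/s8.png

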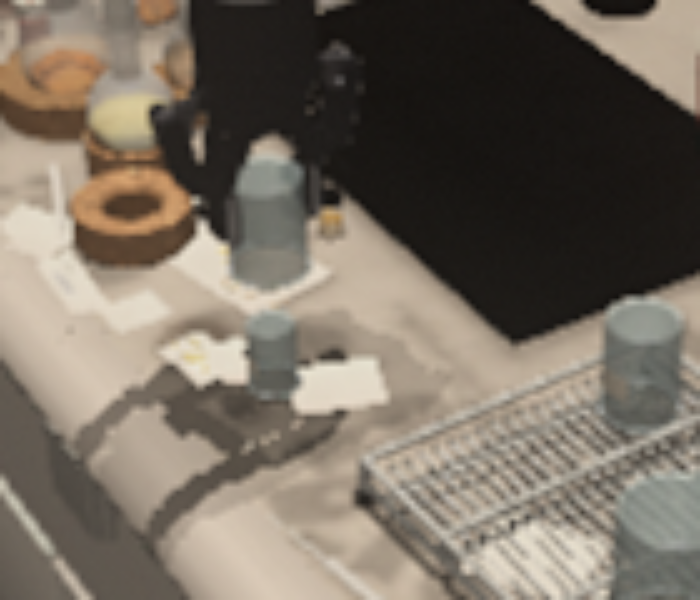

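View pics/w8.png

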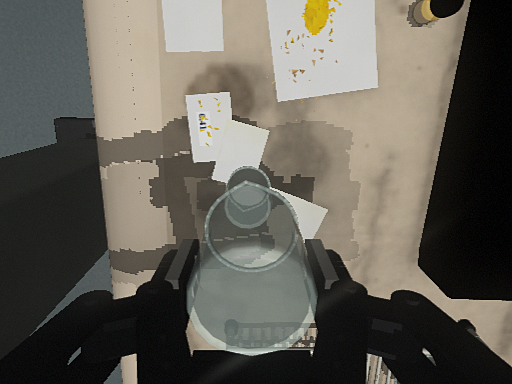

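Emit:
move_arm(
  series=[
    {"xyz": [-0.89, 0.253, 0], "rot": [0, 0, 0]},
    {"xyz": [-0.89, 0.253, 0], "rot": [0, 0, 0]},
    {"xyz": [-0.89, 0.253, 0], "rot": [0, 0, 0]},
    {"xyz": [-0.89, 0.253, 0], "rot": [0, 0, 0]},
    {"xyz": [-0.89, 0.253, 0], "rot": [0, 0, 0]},
    {"xyz": [-0.89, 0.253, 0], "rot": [0, 0, 0]},
    {"xyz": [-0.89, 0.253, 0], "rot": [0, 0, 0]},
    {"xyz": [-0.89, 0.253, 0], "rot": [0, 0, 0]},
    {"xyz": [-0.89, 0.253, 0], "rot": [0, 0, 0]},
    {"xyz": [-0.89, 0.253, 0], "rot": [0, 0, 0]},
    {"xyz": [0, 0, 0.5], "rot": [0, 0, 0]},
    {"xyz": [0, 0, 0.5], "rot": [0, 0, 0]},
    {"xyz": [0, 0, 0], "rot": [0, 0, 0]},
  ],
)

```text
time: 22.92
ee_pos: [0.5195, 0.033, 0.0926]
tcp_rot: [[-0.036, 0.999, -0.003], [0.999, 0.036, 0.001], [0.001, -0.003, -1.0]]
ft_force: [0.9, -0.6, -0.5]
finger_gap: 0.584
```

```bash
python3 - <<'E'
from h import *
s=read_state();print(s['time'],s['ee_pos'],s['finger_gap'],s['ft_force'])
p=read_camera('wrist');save(p,'w9')
E
```

```text
22.925 [0.51951456 0.03296864 0.09258938] 0.5839865567226178 [ 0.94766007 -0.56455238 -0.51049567]
```

View pics/w9.png

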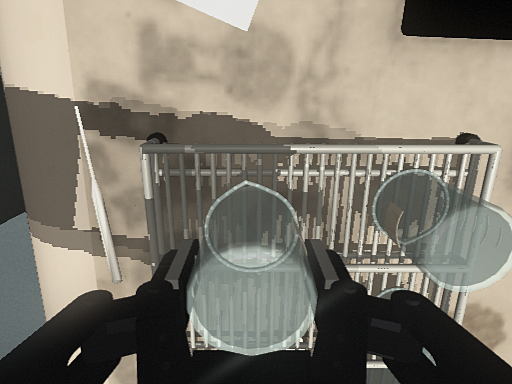

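Emit:
move_arm(
  series=[
    {"xyz": [0, 0, 0.6], "rot": [0, 0, 0]},
    {"xyz": [0, 0, 0.6], "rot": [0, 0, 0]},
    {"xyz": [0, 0, 0.5], "rot": [0, 0, 0]},
    {"xyz": [0, 0, 0.3], "rot": [0, 0, 0]},
    {"xyz": [0, 0, 0.15], "rot": [0, 0, 0]},
    {"xyz": [0, 0, 0], "rot": [0, 0, 0]},
    {"xyz": [0, 0, 0], "rot": [0, 0, 0]},
  ],
)

```text
time: 23.85
ee_pos: [0.5214, 0.0321, 0.0517]
tcp_rot: [[-0.036, 0.999, 0.001], [0.999, 0.036, -0.0], [-0.0, 0.001, -1.0]]
ft_force: [0.0, -0.7, 0.1]
finger_gap: 0.583
```

Emit:
move_arm(
  series=[
    {"xyz": [0, 0, 0.1], "rot": [0, 0, 0]},
    {"xyz": [0, 0, 0.08], "rot": [0, 0, 0]},
    {"xyz": [0, 0, 0], "rot": [0, 0, 0]},
  ],
)

```text
time: 24.22
ee_pos: [0.5208, 0.0322, 0.0475]
tcp_rot: [[-0.035, 0.999, -0.0], [0.999, 0.035, 0.0], [0.0, -0.0, -1.0]]
ft_force: [-0.9, -0.2, -0.0]
finger_gap: 0.584
```

Emit:
move_arm(
  series=[
    {"xyz": [0, 0, 0.06], "rot": [0, 0, 0]},
    {"xyz": [0, 0, 0.04], "rot": [0, 0, 0]},
    {"xyz": [0, 0, 0], "rot": [0, 0, 0]},
  ],
)

```text
time: 24.6
ee_pos: [0.5211, 0.0322, 0.0472]
tcp_rot: [[-0.036, 0.999, -0.001], [0.999, 0.036, -0.0], [-0.0, -0.001, -1.0]]
ft_force: [-6.5, 1.0, 13.8]
finger_gap: 0.582
```

Emit:
move_arm(
  series=[
    {"xyz": [0, 0, -0.05], "rot": [0, 0, 0]},
    {"xyz": [0, 0, 0], "rot": [0, 0, 0]},
    {"xyz": [0, 0, 0], "rot": [0, 0, 0]},
    {"xyz": [0, 0, 0], "rot": [0, 0, 0]},
  ],
  grip=1,
)

```text
time: 25.1
ee_pos: [0.5209, 0.0322, 0.0465]
tcp_rot: [[-0.035, 0.999, -0.0], [0.999, 0.035, 0.0], [0.0, -0.0, -1.0]]
ft_force: [-0.6, 0.0, -0.3]
finger_gap: 0.998
```

Emit:
move_arm(
  series=[
    {"xyz": [0, 0, -0.5], "rot": [0, 0, 0]},
    {"xyz": [0, 0, -0.98], "rot": [0, 0, 0]},
    {"xyz": [0, 0, -0.98], "rot": [0, 0, 0]},
    {"xyz": [0, 0, -0.98], "rot": [0, 0, 0]},
    {"xyz": [0, 0, -0.6], "rot": [0, 0, 0]},
    {"xyz": [0, 0, 0], "rot": [0, 0, 0]},
  ],
)

```text
time: 25.85
ee_pos: [0.5218, 0.0321, 0.1287]
tcp_rot: [[-0.036, 0.999, 0.002], [0.999, 0.036, -0.0], [-0.001, 0.002, -1.0]]
ft_force: [1.2, -0.1, -0.9]
finger_gap: 1.0
```

```bash
python3 - <<'E'
from h import *
s=read_state();print(s['time'],s['ee_pos'],s['finger_gap'],s['ft_force'])
p=read_camera('wrist');X,u,v=cloud(p); k=(np.hypot(X[:,0]-.522,X[:,1]-.032)<.045)&(X[:,2]>.08)&(X[:,2]<.105)
P=X[k]; print(k.sum(),P.mean(0),np.percentile(P[:,2],[5,95]),cv2.minEnclosingCircle(P[:,:2].astype(np.float32)) if len(P) else 0)
p=read_camera('top');X,u,v=cloud(p); k=(np.hypot(X[:,0]-.465,X[:,1]-.21)<.05)&(X[:,2]>.04)&(X[:,2]<.06)
P=X[k]; print(k.sum(),P.mean(0),cv2.minEnclosingCircle(P[:,:2].astype(np.float32)) if len(P) else 0)
p=read_camera('side')
cv2.imwrite('pics/s10.png',cv2.resize(p['img'][150:280,180:360],None,fx=4,fy=4)[:,:,::-1])
E
```

```text
25.85 [0.52179606 0.03206214 0.12867434] 0.9998322263128168 [ 1.21841434 -0.06964261 -0.94424944]
4937 [0.52155375 0.03577261 0.09026338] [0.08701265 0.09175542] ((0.5217062830924988, 0.03345419839024544), 0.024877646937966347)
100 [0.46337674 0.20724841 0.04939747] ((0.46388986706733704, 0.20771028101444244), 0.017085768282413483)
```

View pics/s10.png

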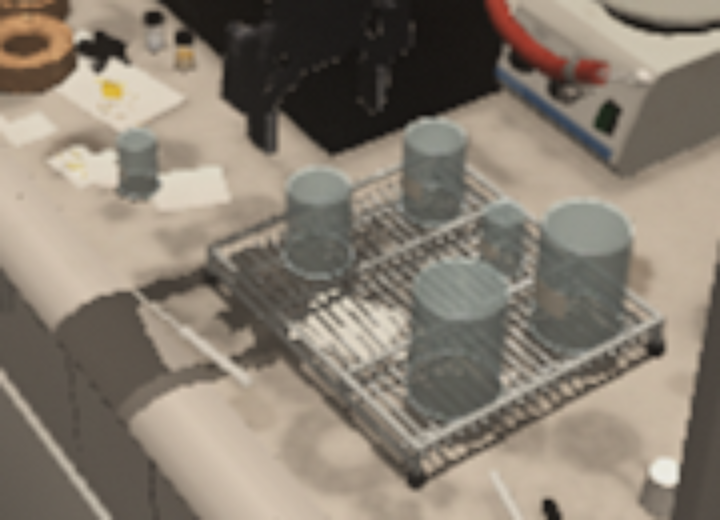

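Emit:
move_arm(
  series=[
    {"xyz": [0.99, -0.287, 0], "rot": [0, 0, 0]},
    {"xyz": [0.99, -0.287, 0], "rot": [0, 0, 0]},
    {"xyz": [0.99, -0.287, 0], "rot": [0, 0, 0]},
    {"xyz": [0.99, -0.287, 0], "rot": [0, 0, 0]},
    {"xyz": [0.99, -0.287, 0], "rot": [0, 0, 0]},
    {"xyz": [0.99, -0.287, 0], "rot": [0, 0, 0]},
    {"xyz": [0.99, -0.287, 0], "rot": [0, 0, 0]},
    {"xyz": [0.99, -0.287, 0], "rot": [0, 0, 0]},
    {"xyz": [0.99, -0.287, 0], "rot": [0, 0, 0]},
    {"xyz": [0, 0, 0], "rot": [0, 0, 0]},
    {"xyz": [0, 0, 0.94], "rot": [0, 0, 0]},
    {"xyz": [0, 0, 0.94], "rot": [0, 0, 0]},
    {"xyz": [0, 0, 0.94], "rot": [0, 0, 0]},
    {"xyz": [0, 0, 0.94], "rot": [0, 0, 0]},
    {"xyz": [0, 0, 0.94], "rot": [0, 0, 0]},
    {"xyz": [0, 0, 0.94], "rot": [0, 0, 0]},
    {"xyz": [0, 0, 0], "rot": [0, 0, 0]},
    {"xyz": [0, 0, 0], "rot": [0, 0, 0]},
  ],
)

```text
time: 28.25
ee_pos: [0.4635, 0.2085, 0.0154]
tcp_rot: [[-0.036, 0.999, 0.001], [0.999, 0.036, 0.0], [0.0, 0.001, -1.0]]
ft_force: [0.4, 0.6, 0.4]
finger_gap: 0.999
```

```bash
python3 - <<'E'
from h import *
s=read_state();print(s['time'],s['ee_pos'],s['finger_gap'],s['ft_force'])
p=read_camera('wrist');save(p,'w11');X,u,v=cloud(p); k=(np.hypot(X[:,0]-.464,X[:,1]-.209)<.035)&(X[:,2]>.044)&(X[:,2]<.06)
P=X[k]; print(k.sum(),P.mean(0),cv2.minEnclosingCircle(P[:,:2].astype(np.float32)) if len(P) else 0)
E
```

```text
28.25 [0.4634912  0.2085027  0.01535602] 0.9990890426560552 [0.37615056 0.57758694 0.41226501]
5115 [0.46215668 0.21118454 0.05003493] ((0.4626224637031555, 0.20865458250045776), 0.017334111034870148)
```

View pics/w11.png

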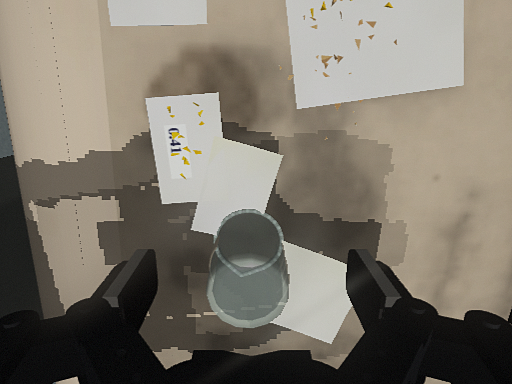

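Emit:
move_arm(
  series=[
    {"xyz": [0, 0, 0], "rot": [0, 0, 0]},
    {"xyz": [0, 0, 0], "rot": [0, 0, 0]},
    {"xyz": [0, 0, 0], "rot": [0, 0, 0]},
    {"xyz": [0, 0, 0], "rot": [0, 0, 0]},
    {"xyz": [0, 0, 0], "rot": [0, 0, 0]},
    {"xyz": [0, 0, 0], "rot": [0, 0, 0]},
    {"xyz": [0, 0, 0], "rot": [0, 0, 0]},
    {"xyz": [0, 0, 0], "rot": [0, 0, 0]},
  ],
  grip=-1,
  force=25,
)

```text
time: 29.3
ee_pos: [0.4633, 0.2085, 0.015]
tcp_rot: [[-0.036, 0.999, 0.001], [0.999, 0.036, 0.0], [0.0, 0.001, -1.0]]
ft_force: [-1.1, -0.1, 5.5]
finger_gap: 0.393
```

Emit:
move_arm(
  series=[
    {"xyz": [0, 0, -0.2], "rot": [0, 0, 0]},
    {"xyz": [0, 0, -0.5], "rot": [0, 0, 0]},
    {"xyz": [0, 0, -0.5], "rot": [0, 0, 0]},
    {"xyz": [0, 0, -0.8], "rot": [0, 0, 0]},
    {"xyz": [0, 0, -0.9], "rot": [0, 0, 0]},
    {"xyz": [0, 0, -0.9], "rot": [0, 0, 0]},
    {"xyz": [0, 0, -0.9], "rot": [0, 0, 0]},
    {"xyz": [0, 0, -0.9], "rot": [0, 0, 0]},
    {"xyz": [0, 0, -0.9], "rot": [0, 0, 0]},
    {"xyz": [0, 0, 0], "rot": [0, 0, 0]},
  ],
)

```text
time: 30.55
ee_pos: [0.4643, 0.2087, 0.1467]
tcp_rot: [[-0.036, 0.999, 0.004], [0.999, 0.036, 0.001], [0.001, 0.004, -1.0]]
ft_force: [0.3, 0.3, -0.7]
finger_gap: 0.392
```

```bash
python3 - <<'E'
from h import *
s=read_state();print(s['time'],s['ee_pos'],s['finger_gap'],s['ft_force'])
p=read_camera('wrist');save(p,'w12')
E
```

```text
30.55 [0.4643405  0.20870123 0.14673985] 0.3922310377145237 [ 0.30229002  0.25495131 -0.74773594]
```

View pics/w12.png

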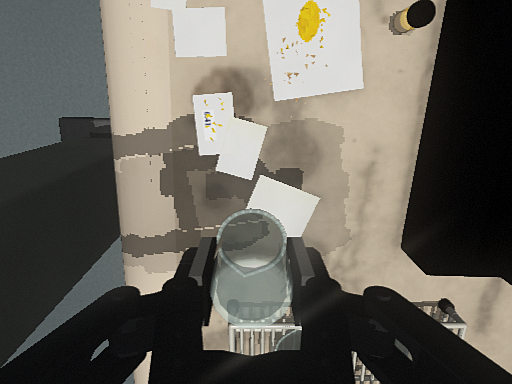

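Emit:
move_arm(
  series=[
    {"xyz": [-0.93, 0.17, 0], "rot": [0, 0, 0]},
    {"xyz": [-0.93, 0.17, 0], "rot": [0, 0, 0]},
    {"xyz": [-0.93, 0.17, 0], "rot": [0, 0, 0]},
    {"xyz": [-0.93, 0.17, 0], "rot": [0, 0, 0]},
    {"xyz": [-0.93, 0.17, 0], "rot": [0, 0, 0]},
    {"xyz": [-0.93, 0.17, 0], "rot": [0, 0, 0]},
    {"xyz": [-0.93, 0.17, 0], "rot": [0, 0, 0]},
    {"xyz": [-0.93, 0.17, 0], "rot": [0, 0, 0]},
    {"xyz": [-0.93, 0.17, 0], "rot": [0, 0, 0]},
    {"xyz": [-0.93, 0.17, 0], "rot": [0, 0, 0]},
    {"xyz": [-0.93, 0.17, 0], "rot": [0, 0, 0]},
    {"xyz": [-0.93, 0.17, 0], "rot": [0, 0, 0]},
    {"xyz": [-0.93, 0.17, 0], "rot": [0, 0, 0]},
    {"xyz": [-0.93, 0.17, 0], "rot": [0, 0, 0]},
    {"xyz": [0, 0, 0], "rot": [0, 0, 0]},
    {"xyz": [0, 0, 0], "rot": [0, 0, 0]},
  ],
)

```text
time: 32.6
ee_pos: [0.5197, -0.0498, 0.1446]
tcp_rot: [[-0.035, 0.999, -0.0], [0.999, 0.035, 0.0], [0.0, -0.0, -1.0]]
ft_force: [0.5, -0.2, 0.0]
finger_gap: 0.394
```

```bash
python3 - <<'E'
from h import *
s=read_state();print(s['time'],s['ee_pos'],s['finger_gap'],s['ft_force'])
p=read_camera('wrist');save(p,'w13')
E
```

```text
32.6 [ 0.51971341 -0.04983441  0.14456801] 0.3944036455594148 [ 0.53441539 -0.23128401  0.04870787]
```

View pics/w13.png

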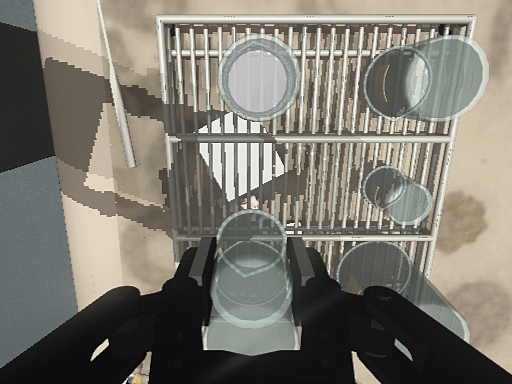

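Emit:
move_arm(
  series=[
    {"xyz": [0, 0, 0.6], "rot": [0, 0, 0]},
    {"xyz": [0, 0, 0.8], "rot": [0, 0, 0]},
    {"xyz": [0, 0, 0.8], "rot": [0, 0, 0]},
    {"xyz": [0, 0, 0.6], "rot": [0, 0, 0]},
    {"xyz": [0, 0, 0.5], "rot": [0, 0, 0]},
    {"xyz": [0, 0, 0], "rot": [0, 0, 0]},
  ],
)

```text
time: 33.4
ee_pos: [0.5192, -0.0499, 0.0777]
tcp_rot: [[-0.035, 0.999, -0.002], [0.999, 0.035, 0.001], [0.001, -0.002, -1.0]]
ft_force: [0.5, -0.2, -1.2]
finger_gap: 0.394
```

```bash
python3 - <<'E'
from h import *
s=read_state();print(s['time'],s['ee_pos'],s['finger_gap'],s['ft_force'])
p=read_camera('wrist');save(p,'w14')
E
```

```text
33.4 [ 0.5192251  -0.04992301  0.07771552] 0.3943410714613616 [ 0.5118198  -0.19123797 -1.22013757]
```

View pics/w14.png

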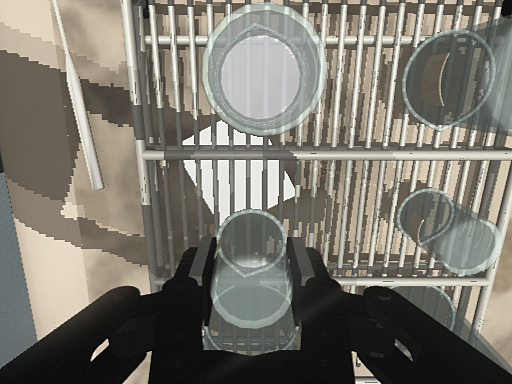

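Emit:
move_arm(
  series=[
    {"xyz": [0, 0, 0.6], "rot": [0, 0, 0]},
    {"xyz": [0, 0, 0.6], "rot": [0, 0, 0]},
    {"xyz": [0, 0, 0.4], "rot": [0, 0, 0]},
    {"xyz": [0, 0, 0.2], "rot": [0, 0, 0]},
    {"xyz": [0, 0, 0.1], "rot": [0, 0, 0]},
    {"xyz": [0, 0, 0], "rot": [0, 0, 0]},
    {"xyz": [0, 0, 0], "rot": [0, 0, 0]},
  ],
)

```text
time: 34.33
ee_pos: [0.5202, -0.0502, 0.041]
tcp_rot: [[-0.036, 0.999, 0.001], [0.999, 0.036, -0.0], [-0.0, 0.001, -1.0]]
ft_force: [0.0, 0.0, -0.5]
finger_gap: 0.387
```

Emit:
move_arm(
  series=[
    {"xyz": [0, 0, 0.12], "rot": [0, 0, 0]},
    {"xyz": [0, 0, 0.08], "rot": [0, 0, 0]},
    {"xyz": [0, 0, 0], "rot": [0, 0, 0]},
  ],
)

```text
time: 34.7
ee_pos: [0.5197, -0.0501, 0.0365]
tcp_rot: [[-0.035, 0.999, -0.0], [0.999, 0.035, 0.0], [0.0, -0.0, -1.0]]
ft_force: [-0.0, 1.0, -0.3]
finger_gap: 0.392
```

Emit:
move_arm(
  series=[
    {"xyz": [0, 0, 0.05], "rot": [0, 0, 0]},
    {"xyz": [0, 0, 0], "rot": [0, 0, 0]},
  ],
)

```text
time: 34.95
ee_pos: [0.5198, -0.0501, 0.0356]
tcp_rot: [[-0.035, 0.999, -0.0], [0.999, 0.035, 0.0], [0.0, -0.0, -1.0]]
ft_force: [-0.3, 0.3, -0.7]
finger_gap: 0.389
```

Emit:
move_arm(
  series=[
    {"xyz": [0, 0, 0.05], "rot": [0, 0, 0]},
    {"xyz": [0, 0, 0], "rot": [0, 0, 0]},
  ],
)

```text
time: 35.2
ee_pos: [0.52, -0.0501, 0.0351]
tcp_rot: [[-0.036, 0.999, 0.0], [0.999, 0.036, -0.0], [-0.0, 0.0, -1.0]]
ft_force: [-1.7, 0.3, 3.9]
finger_gap: 0.395
```

Emit:
move_arm(
  series=[
    {"xyz": [0, 0, 0], "rot": [0, 0, 0]},
    {"xyz": [0, 0, 0], "rot": [0, 0, 0]},
    {"xyz": [0, 0, 0], "rot": [0, 0, 0]},
    {"xyz": [0, 0, 0], "rot": [0, 0, 0]},
  ],
  grip=0.5,
)

```text
time: 35.7
ee_pos: [0.5198, -0.0501, 0.0346]
tcp_rot: [[-0.035, 0.999, -0.0], [0.999, 0.035, 0.0], [0.0, -0.0, -1.0]]
ft_force: [-0.2, 0.1, 0.4]
finger_gap: 0.749
```

Emit:
move_arm(
  series=[
    {"xyz": [0, 0, -0.4], "rot": [0, 0, 0]},
    {"xyz": [0, 0, -0.8], "rot": [0, 0, 0]},
    {"xyz": [0, 0, -0.98], "rot": [0, 0, 0]},
    {"xyz": [0, 0, -0.98], "rot": [0, 0, 0]},
    {"xyz": [0, 0, -0.98], "rot": [0, 0, 0]},
    {"xyz": [0, 0, -0.98], "rot": [0, 0, 0]},
    {"xyz": [0, 0, -0.98], "rot": [0, 0, 0]},
    {"xyz": [0, 0, -0.98], "rot": [0, 0, 0]},
    {"xyz": [0, 0, -0.98], "rot": [0, 0, 0]},
    {"xyz": [0, 0, 0], "rot": [0, 0, 0]},
    {"xyz": [0, 0, 0], "rot": [0, 0, 0]},
    {"xyz": [0, 0, 0], "rot": [0, 0, 0]},
  ],
)

```text
time: 37.2
ee_pos: [0.5192, -0.0499, 0.195]
tcp_rot: [[-0.035, 0.999, -0.002], [0.999, 0.035, 0.001], [0.001, -0.002, -1.0]]
ft_force: [0.2, -0.4, -0.8]
finger_gap: 0.751
```

```bash
python3 - <<'E'
from h import *
s=read_state();print(s['time'],s['ee_pos'],s['finger_gap'],s['ft_force'])
p=read_camera('wrist');save(p,'w15');X,u,v=cloud(p)
q=read_camera('top');Y,_,_=cloud(q)
for c,A in [('wrist',X),('top',Y)]:
  for n,x,y,h,r in [('L',.522,-.136,.112,.036),('M',.522,.033,.09,.03),('S',.520,-.05,.07,.025),('rL',.636,-.132,.112,.036),('rM',.631,.036,.09,.03),('rS',.634,-.048,.07,.025)]:
    k=(np.hypot(A[:,0]-x,A[:,1]-y)<r)&(abs(A[:,2]-h)<.012); P=A[k]
    if len(P)>5: print(c,n,len(P),np.median(P[:,2]).round(4),cv2.minEnclosingCircle(P[:,:2].astype(np.float32)))
p=read_camera('side')
cv2.imwrite('pics/s15.png',cv2.resize(p['img'][150:280,180:360],None,fx=4,fy=4)[:,:,::-1])
E
```

```text
37.2 [ 0.51923504 -0.049886    0.19495985] 0.7510811241334054 [ 0.15911345 -0.39388895 -0.76169887]
wrist L 4685 0.1126 ((0.5227078199386597, -0.13612160086631775), 0.03323454037308693)
wrist M 3745 0.0907 ((0.5217883586883545, 0.03290180116891861), 0.02494991384446621)
wrist S 1183 0.0704 ((0.5209869742393494, -0.050198160111904144), 0.01721004582941532)
wrist rL 2100 0.1126 ((0.6402506232261658, -0.11715652048587799), 0.028656912967562675)
wrist rM 4021 0.0907 ((0.630007803440094, 0.03615771606564522), 0.025033244863152504)
wrist rS 1266 0.0705 ((0.6330495476722717, -0.0471498966217041), 0.017125295475125313)
top M 231 0.0902 ((0.522617518901825, 0.03257685527205467), 0.024936115369200706)
top rL 423 0.112 ((0.6368885040283203, -0.13189846277236938), 0.033510953187942505)
top rM 230 0.0901 ((0.6312378644943237, 0.036075178533792496), 0.024850809946656227)
top rS 105 0.0694 ((0.6335068345069885, -0.04769231379032135), 0.01685483194887638)
```

View pics/s15.png

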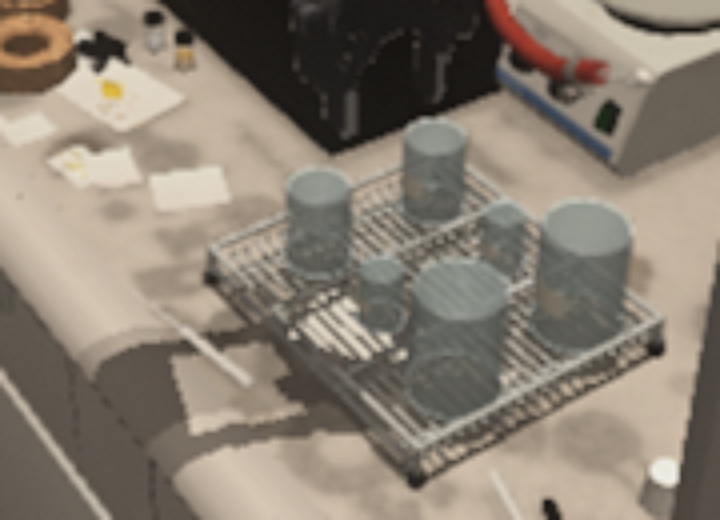

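View pics/w15.png

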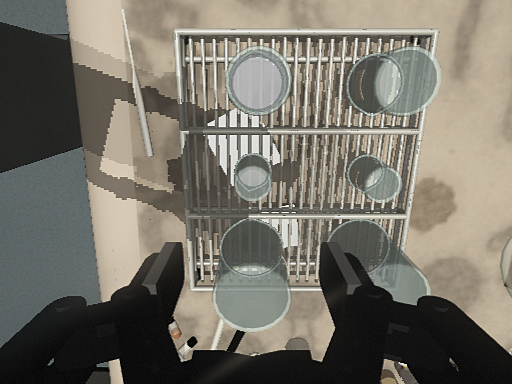

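All six beakers stand flat in their rows, at the right heights, and the gripper is clear of them.

```bash
python3 -c "
from station import *
print(sign_off())"
```

```text
the job is handed in; nothing more can be done
None
```

I unnested the three beakers and stood each one mouth down in the rack row that already held its size. The job was handed in at about 37 s of the 61 s allowed. No verdict was reported.

- **Placed beakers:** in the last wrist picture the tops measured 112.6, 90.7 and 70.4 mm, against 112, 90 and 70 mm expected. Each stood within about 3 mm of its row's line.
- **Not moved:** the row beakers showed no shift beyond about 1 mm in the top camera. The last side picture shows the vial and cork ring in place; I did not re-measure them or the stopper.
- **Robot:** the gripper was raised clear, touching nothing. The highest wrist force reported after any move was about 17 N.

**Disagreements:**
- The side camera read y about 6 mm lower than the top and wrist cameras, so I placed by those two.
- In the last check the top-camera circle fit found neither the new large nor the new small beaker, so those two rest on the wrist fit and the side picture. The wrist fit for the standing large beaker was cut off and unusable, so I used the top camera's.

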